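# Put the failed tube in the red tilt-out bin

## Robot

A 6-joint arm with a two-finger parallel gripper is mounted at the origin on a cart in front of the work surface, level with it; the furniture and walls round the work are solid. World frame = base frame: x ahead of the robot, y to its left, z up, the work surface at z = 0. Lengths are in mm, angles in rad, forces in N, time in s.
With the tool pointing down it reaches from about 350 to 875 mm from the base axis. Payload 4.2 kg.
Tool frame: the origin (TCP) lies at the very end of the fingers, on their centre line; the grasp point (between the pads) lies 19 mm behind it; z points along the fingers, y is the direction in which the jaws open and shut (so a half turn about z gives the same grasp; the last joint's range is limited). The gripper opens to 85 mm and grips with 20 to 120 N. Pads are 22 mm wide; open, the fingers measure 114 mm over their backs; the gripper's body (76 mm by 85 mm) begins 54 mm behind the grasp point. The pads swing forward as they close: fully open they stand 13 mm farther back than shut.
Start: joints at [1.466, 0.385, 0.008, 0, -1.194, -0.259], TCP at [222.36, 584.085, 231.312] pointing down, gripper open.
Joint ranges: [-3.14, 3.14], [-1.21, 2.06], [-1.07, 1.41], [-3.16, 2.05], [-2.99, -0.16], [-3.1, 3.1]. Speed limits (rad/s): [2.79, 2.79, 3.14, 3.14, 3.14, 3.14].

## Interface

Orientations are given as a unit quaternion [x, y, z, w].
In Python, from bench import telemetry, eyes, arm gives the robot as it stands. The module is installed in compiled form; this text tells all that it offers.
- The arm moves only by the tool move_arm, never from a script. Its argument "deltas" is text: rows parted by semicolons, each of 6 numbers parted by spaces: the shift along the tool's x, y, z in cm, then the turn, a rotation vector about the tool's x, y, z in rad. A call has 1 to 12 rows; each row shifts and turns the commanded pose from where the row before left it, along the tool's axes as they then stand; what a row does not reach is not made up. A row lasts 1/8 s, in which the tool goes at most 62.5 mm and 10.7 degrees, less where a joint would pass 70% of its speed; a pose out of reach is approached as far as the arm can. A call is refused whole if a number of a shift passes 6.25 or a number of a turn 0.188, either way. A call with a gripper value outside its range is refused whole. "grip" is the finger opening in cm, from 0 to 8.54, set as the call begins (left out, the last holds). The fingers move at their own pace and stop on an object; the grip force is fixed at half the most. Time passes only in rows, so rows that do not move let the fingers close. It gives the time, the measured TCP pose, the force and the opening at its end, in the units of the state.
- telemetry.read_state(): the state, without advancing time (a new reading comes with each control period).
- eyes.get_image(name): name is "scene" or "top"; returns a dict with "pixels" (420x560x3 uint8, blue, green, red), "range_z" (420x560 float32, mm along the optical axis (not along the pixel's ray), 0 where there is no reading), "fx", "fy", "cx", "cy" (pixels), "origin" and "orientation" of the camera in the world. Camera axes: x right, y up, looking along -z (the intrinsics and any distortion apply to the point x, -y, -z); pixel columns grow to the right and rows downward; lengths in mm; the calibration is good to about 2 mm. A picture is of the moment at which its call begins.
- arm.job_done(): hands the job in, once; it reports no verdict.
Trained networks look in a picture, given as the dict that the camera call returned (one of the last four; its "shot" number tells which), for a name from the list of things; names that differ only in an ending like _2 or _b are one class to them, and where a whole thing is asked for, a point or a joint stands for the part that bears it (a point fixed in the world has none). Each returns a list of dicts, best first, with "p" (0 to 1); they miss things now and then, are a little off and sometimes report something else, mostly with a low value. They report only what shows in the picture. A call takes as long as a camera call. They do not tell look-alikes from the thing itself.
- eyes.boxes_of(picture, name): "point" ([x, y, z] in mm, in world coordinates, good to about 4 mm: the middle of the surface that is visible of it).
The state is a dict: "clock": time; "joints": joint angles; "joint_vel": joint speeds; "joint_efforts": joint torques, N m; "position": TCP position; "ee_rot": TCP orientation; "contact_force": force on the tool from outside, world axes, zero at the start; "wrist_torque": the same for the moment, N m; "gripper_width": finger opening in mm.
Only numpy, scipy, OpenCV 4.12 (cv2) and the standard library are available. Lean on these libraries where they do the work, as an engineer would, in place of code of your own. Each camera call takes 0.05 s, during which the arm holds its last target.

## Task

The short black rubber tube standing on its own on the bench has failed the gauge check, so put it away with the rejects: tip the red bin forward by its finger pull until it rests open on its stop, put the tube in it, and push the bin back until it clicks shut. Leave the yellow and the blue bin shut, and do not shift or knock over the tally counter.

Things in the scene. Friction and masses are not known exactly. Their poses are not given: they have to be found in the camera images.
- red_unit: grey housing of the red bin, fixed: one of three equal units (red, yellow, blue bin, in any order) side by side on an aluminium base plate. 130 mm deep (x) and wide (y), 178 mm high, 184 with the small spring box at the front of its roof; its underside is 8 mm above the bench. Origin: centre of the underside; x points to its back, z up; the front with the bin looks to -x
- red_unit_hinge (a point): middle of the red bin's hinge axis, at the bottom of its front, fixed on the housing and with the housing's axes: 60 mm ahead of the housing's centre, 16 mm above its underside. The axis runs along y; the bin's top tips forward over it, to -x. Fully open, the bin's mouth spans from here to 80 mm ahead, its front edge 140 mm above the bench
- red_bin (a joint): tilt of the red bin, rad: 0 fully home, 0.62 (36 degrees) open on its stop. A sprung roller catch holds it shut: about 4 N at the pull snaps it open (it springs out to about 0.08) or home (pushed back past about 0.03). Let go between 0.08 and 0.25 its weight takes it back to rest against the catch, ajar; beyond 0.4 its weight tips it onto the stop and keeps it there
- red_bin_pull (a point): middle of the mouth of the finger pull: a red trough, open at the top, across the top of the bin's front, moving with the bin (x to its back, z up when shut). From here the slot reaches 16 mm to front and back, 42 mm sideways, 27 mm down. Shut: 22 mm ahead of and 142 mm above the hinge, 166 mm above the bench; fully open: 127 mm above the bench
- red_bin_rim (a point): middle of the 8 mm round bead on the rim of the finger pull's front wall (4 mm thick, 28 mm high, 92 mm wide), the foremost part of the bin, moving with the bin. Shut: 40 mm ahead of and 138 mm above the hinge, its outer face 39 mm ahead of the bin's front wall; push the bin shut against this wall, rising with it
- red_bin_inside (a point): middle of the red plastic bin's inner floor, moving with the bin: x to its back, z up from the floor when shut. The inside reaches 52 mm to front and back and 57 mm to either side; the front wall is 147 mm high inside, the back wall 90 mm; open at the top, but roofed by the housing when shut. Shut: 53 mm behind and 5 mm below the hinge
- tube: the failed tube: a cut length of black rubber tube, 27 mm thick and 59 mm long, about 16 g, standing on its end on the bench to the robot's left (that bench top is about 2 mm above z = 0). Origin: on its side, halfway up; its length runs along its y axis, which points up at the start
- yellow_bin (a joint): tilt of the yellow bin, the same as the red one; 0 when shut; to be left shut
- blue_bin (a joint): tilt of the blue bin, the same as the red one; 0 when shut; to be left shut
- counter: white hand tally counter, 55 mm high, standing at the right; origin under its centre; to be left alone
- tube_mid (a point): centre of the failed tube, on its axis, halfway up: about 32 mm above z = 0 at the start. Grasp the tube here, across its thickness, from above
Mind the look-alikes: they are no part of the job. Leave any green look-alike of the tube alone.

How it is judged (in metres and radians):
On the way, in this order (a step that is already met when the one before it is completed fails the run):
1. the red bin is tipped right out, onto or nearly onto its stop (value of joint red_bin above 0.55 rad), for 0.2 s.
2. the tube lies let go in the red bin while it is open (value of joint red_bin above 0.45 rad and x of tube_mid in the frame of red_bin_inside between -0.055 and 0.055 m and y of tube_mid in the frame of red_bin_inside between -0.06 and 0.06 m and z of tube_mid in the frame of red_bin_inside between 0 and 0.12 m and contact force between tube and the fingers below 0.1 N), for 0.2 s.
At the end, for the whole second after the job is handed in: The red bin is fully home behind its catch (tilt under 0.02 rad), the tube lies at rest inside it, and the yellow and blue bins are shut (under 0.03 rad) (value of joint red_bin below 0.02 rad and value of joint each of yellow_bin, blue_bin below 0.03 rad and x of tube_mid in the frame of red_bin_inside between -0.055 and 0.055 m and y of tube_mid in the frame of red_bin_inside between -0.06 and 0.06 m and z of tube_mid in the frame of red_bin_inside between 0 and 0.12 m and linear speed of tube below 0.05 m/s); the robot touches nothing.
It fails at once if the yellow bin is tipped open (value of joint yellow_bin above 0.15 rad).
It fails at once if the blue bin is tipped open (value of joint blue_bin above 0.15 rad).
It fails at once if the tally counter is shifted by more than 30 mm or tipped over (distance of counter from where it was at the start of the episode above 0.03 m or angle between counter's own z axis and vertical above 0.4 rad).
It also fails if it takes over 66 s, if anything falls off the work surface, if the arm or the gripper's body presses on something with over 40 N, if the wrist force passes 120 N, or if a joint passes its speed limit or range.

## Working session

There is one attempt and no reset: what is moved stays moved. The work goes in short steps, Python scripts to look and compute and a tool call to move; the robot and the scene stay as the last step left them, time stands still between calls to the robot, and variables do not carry over. Pictures are saved under pics/ and viewed, and the job is handed in when it is done.

Besides the shell and the picture viewer there is one more tool, called after "Emit:" as a command line: name --argument value ..., lists and objects as JSON in quotes. move_arm: Moves the arm, as the interface text tells. Its arguments: {"type":"object","properties":{"deltas":{"type":"string"},"grip":{"type":"number"}},"required":["deltas"]}

```bash
mkdir -p pics; cat > h.py <<'E'
import numpy as np, cv2
from scipy.spatial.transform import Rotation as R
from bench import telemetry, eyes, arm
def world(im,u,v):
    d=float(im["range_z"][int(v),int(u)])
    p=np.array([(u-im["cx"])/im["fx"]*d, -(v-im["cy"])/im["fy"]*d, -d])
    return R.from_quat(im["orientation"]).apply(p)+np.array(im["origin"])
def cloud(im):
    v,u=np.mgrid[0:420,0:560]; d=im["range_z"]
    p=np.stack([(u-im["cx"])/im["fx"]*d, -(v-im["cy"])/im["fy"]*d, -d],-1)
    return p@R.from_quat(im["orientation"]).as_matrix().T+np.array(im["origin"])
E
python3 - <<'E'
from h import *
s=telemetry.read_state(); print({k:np.round(v,3).tolist() for k,v in s.items()})
for n in ["scene","top"]:
    im=eyes.get_image(n); print(n,[k for k in im], np.round(im["origin"]),np.round(im["orientation"],3),im["fx"],im["cx"],im["cy"])
    cv2.imwrite(f"pics/{n}0.png",im["pixels"]); np.savez(f"{n}0.npz",**{k:im[k] for k in im})
    for t in ["red_unit","red_bin_pull","red_bin_rim","tube","counter","yellow_bin","blue_bin"]:
        print(t,[(np.round(o["point"]).tolist(),round(o["p"],2)) for o in eyes.boxes_of(im,t)])
E
```

```text
{'clock': 0.0, 'joints': [1.466, 0.386, 0.007, -0.001, -1.194, -0.259], 'joint_vel': [-0.001, -0.0, 0.0, 0.001, 0.001, 0.001], 'joint_efforts': [-0.002, -39.229, 18.841, 4.186, -0.005, 0.0], 'position': [222.147, 583.552, 230.207], 'ee_rot': [0.983, -0.181, -0.0, 0.001], 'contact_force': [-0.112, 1.274, 0.348], 'wrist_torque': [-0.006, 0.064, -0.003], 'gripper_width': 85.271}
scene ['pixels', 'range_z', 'fx', 'fy', 'cx', 'cy', 'origin', 'orientation', 'shot'] [-233. -501.  667.] [ 0.422 -0.242 -0.44   0.755] 404.9548279837536 282.3527114797321 214.15777621582862
red_unit [([562.0, 20.0, 149.0], 0.56)]
red_bin_pull [([567.0, 23.0, 103.0], 0.89)]
red_bin_rim [([565.0, 20.0, 104.0], 0.96)]
tube [([381.0, 258.0, 43.0], 0.6), ([448.0, 267.0, 40.0], 0.47), ([568.0, 23.0, 106.0], 0.21)]
counter [([493.0, -459.0, 33.0], 0.93)]
yellow_bin [([448.0, 264.0, 36.0], 0.58)]
blue_bin [([578.0, -240.0, 102.0], 0.63)]
top ['pixels', 'range_z', 'fx', 'fy', 'cx', 'cy', 'origin', 'orientation', 'shot'] [ 117. -221. 1752.] [ 0.108 -0.075 -0.576  0.807] 532.4923774830514 275.7775254177733 208.75755323724127
red_unit [([607.0, 28.0, 186.0], 0.94), ([567.0, -236.0, 138.0], 0.27)]
red_bin_pull [([565.0, 25.0, 142.0], 0.6)]
red_bin_rim [([557.0, 21.0, 141.0], 0.56)]
tube [([387.0, 266.0, 44.0], 0.66), ([446.0, 276.0, 40.0], 0.63), ([395.0, 349.0, 40.0], 0.42)]
counter [([500.0, -457.0, 47.0], 0.41)]
yellow_bin [([565.0, -108.0, 142.0], 0.72)]
blue_bin [([570.0, -236.0, 138.0], 0.61), ([559.0, 21.0, 139.0], 0.34), ([564.0, -108.0, 138.0], 0.29)]
```

View pics/scene0.png

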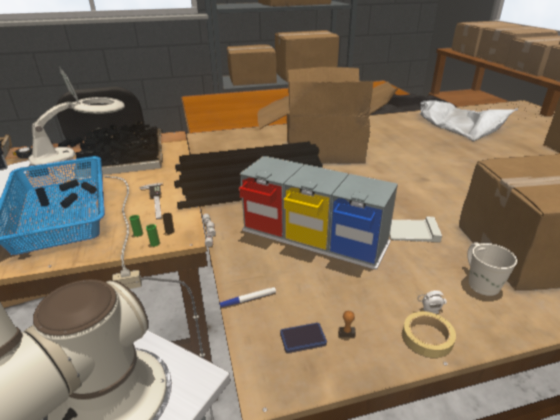

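View pics/top0.png

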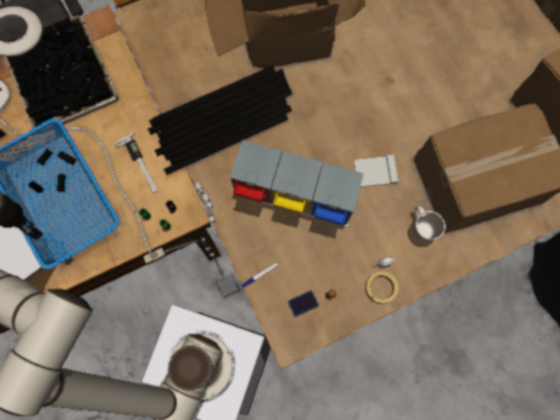

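The scene view shows the red bin at (263,205), yellow at (307,215) and blue at (356,228), with the counter at (433,299). Things that could be taken for the tube in that view:
- standing green tubes at (136,226) and (153,235)
- a standing black tube at (168,223)
- black tubes lying in the basket at about (70,195)
- long black tubes at (245,170)

I choose the black one standing at (168,223), which is (171,206) in the top view. I'll check it in a close crop.

```bash
python3 - <<'E'
from h import *
ims={n:dict(np.load(f"{n}0.npz")) for n in ["scene","top"]}
a=ims["scene"]["pixels"][190:260,110:230]; b=ims["top"]["pixels"][170:250,110:230]
c=ims["scene"]["pixels"][150:265,230:400]; d=ims["top"]["pixels"][135:230,220:370]
f=lambda x:cv2.resize(x,(390,290),interpolation=cv2.INTER_CUBIC)
cv2.imwrite("pics/crop0.png",np.vstack([np.hstack([f(a),f(b)]),np.hstack([f(c),f(d)])]))
for n,im in ims.items():
    W=cloud(im); 
    # tube
    for nm,(x0,x1,y0,y1) in {"tube":(360,500,230,310)}.items():
        m=(W[...,0]>x0)&(W[...,0]<x1)&(W[...,1]>y0)&(W[...,1]<y1)&(W[...,2]>15)&(W[...,2]<75)
        px=im["pixels"].astype(int); g=(px[...,1]-px[...,2])
        k,lab,st,ce=cv2.connectedComponentsWithStats(m.astype(np.uint8))
        for i in range(1,k):
            if st[i,4]<10: continue
            s=lab==i; P=W[s]; print(n,ce[i].round(),st[i,4],"g-r",g[s].mean().round(),"med",np.median(P,0).round(1),"lo",np.percentile(P,3,0).round(1),"hi",np.percentile(P,97,0).round(1))
    # bench by tubes
    m=(W[...,0]>400)&(W[...,0]<500)&(W[...,1]>220)&(W[...,1]<330)&(abs(W[...,2])<12)
    print("bench z",np.median(W[m][:,2]))
    # units
    hsv=cv2.cvtColor(im["pixels"],cv2.COLOR_BGR2HSV); box=(W[...,0]>450)&(W[...,0]<800)&(abs(W[...,1]+110)<260)&(W[...,2]>20)&(W[...,2]<215)
    for c,(lo,hi) in {"red":(172,8),"yellow":(18,35),"blue":(105,125)}.items():
        H=hsv[...,0]; hm=((H>=lo)|(H<=hi)) if lo>hi else (H>=lo)&(H<=hi)
        s=hm&box&(hsv[...,1]>130)&(hsv[...,2]>60); P=W[s]; print(n,c,s.sum(),np.median(P,0).round(1),np.percentile(P,2,0).round(1),np.percentile(P,98,0).round(1))
    s=box&(W[...,2]>165)&(hsv[...,1]<70); P=W[s].astype(np.float32)
    print("roof",np.percentile(P[:,2],[5,50,95]).round(1), cv2.minAreaRect(P[:,:2].copy()))
E
```

```text
scene [168. 221.] 167 g-r -15.0 med [444.8 266.   44.9] lo [437.  258.6  17. ] hi [462.5 284.4  60. ]
scene [152. 233.] 185 g-r 28.0 med [380.  261.   44.2] lo [371.7 254.   17. ] hi [396.4 280.2  60.9]
bench z 0.9595010988161903
scene red 1462 [568.3  20.2 129.2] [529.3 -31.9  22.4] [674.7  85.5 165.8]
scene yellow 1738 [ 574.5 -110.6  121.3] [ 535.5 -164.7   23.2] [683.2 -44.8 166. ]
scene blue 1774 [ 580.3 -243.4  136. ] [ 541.2 -295.    22.9] [ 679.1 -179.1  166. ]
roof [176.5 185.5 190.7] ((639.2507934570312, -102.67156982421875), (138.2243194580078, 395.98095703125), 2.20797061920166)
top [170. 205.] 78 g-r -14.0 med [449.3 274.4  43.8] lo [436.9 261.5  17.8] hi [462.  288.8  64.8]
top [164. 224.] 77 g-r 15.0 med [384.2 268.5  45.8] lo [370.7 256.6  18.4] hi [396.  282.8  65.2]
bench z 2.496983153208703
top red 438 [553.8  26.4 145. ] [528.8 -20.1 101.5] [571.   80.1 170.5]
top yellow 510 [ 564.2 -108.7  143.2] [ 535.2 -162.2   47.8] [578.7 -47.7 170.7]
top blue 409 [ 566.7 -238.7  142.9] [ 541.4 -289.3   71.8] [ 583.7 -187.6  170.7]
roof [180.5 187.  193.8] ((638.7183227539062, -100.7330322265625), (134.8415985107422, 395.2524719238281), 2.729966878890991)
```

View pics/crop0.png

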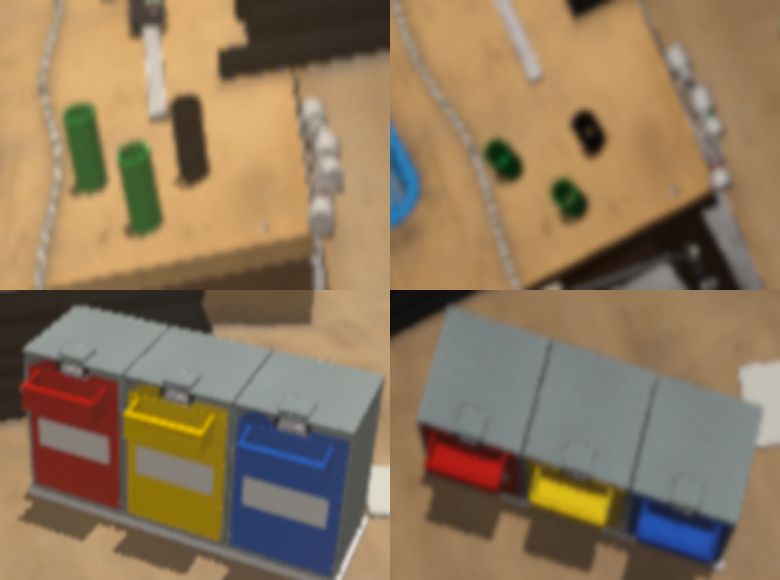

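```bash
python3 - <<'E'
from h import *
ims={n:dict(np.load(f"{n}0.npz")) for n in ["scene","top"]}
im=ims["scene"];W=cloud(im)
hsv=cv2.cvtColor(im["pixels"],cv2.COLOR_BGR2HSV)
box=(W[...,0]>450)&(W[...,0]<620)&(abs(W[...,1]+110)<210)&(W[...,2]>35)&(W[...,2]<110)
P=W[box];
# front plane fit x = a + b y + c z robust
A=np.c_[np.ones(len(P)),P[:,1],P[:,2]-75]; w=np.ones(len(P),bool)
for _ in range(15):
    c=np.linalg.lstsq(A[w],P[w,0],rcond=None)[0]; r=P[:,0]-A@c; w=abs(r)<max(3,1.5*np.median(abs(r)))
print("front plane",c,w.sum(),len(P),"x at y=27:",c[0]+27*c[1],"yaw",np.degrees(np.arctan(-c[1])))
for n,im in ims.items():
    W=cloud(im); hsv=cv2.cvtColor(im["pixels"],cv2.COLOR_BGR2HSV)
    s=(W[...,0]>480)&(W[...,0]<640)&(abs(W[...,1]-26)<70)&(W[...,2]>125)&((hsv[...,0]>170)|(hsv[...,0]<9))&(hsv[...,1]>120)
    P=W[s]; print(n,"red top y extent",np.percentile(P[:,1],[1,3,97,99]).round(1))
    for x in range(520,580,5):
        q=P[(P[:,0]>=x)&(P[:,0]<x+5)&(abs(P[:,1]-26)<35)]
        if len(q): print(x,len(q),np.percentile(q[:,2],[5,50,95]).round(1))
    s=(W[...,2]>54)&(W[...,2]<75)&(abs(W[...,0]-449)<25)&(abs(W[...,1]-273)<25); print("tube top",s.sum(),W[s].mean(0).round(1),W[s].min(0).round(1),W[s].max(0).round(1))
E
```

```text
front plane [ 5.69904051e+02 -4.54525010e-02 -1.74439038e-02] 2987 3292 x at y=27: 568.6768335953902 yaw 2.602445305645791
scene red top y extent [-32.5 -29.8  86.   87.5]
525 43 [137.7 155.4 165.5]
530 188 [136.3 150.4 165.1]
535 11 [135.1 144.2 165.2]
560 2 [159.3 160.  160.6]
565 122 [144.8 156.3 166.2]
570 55 [144.6 157.6 165.7]
575 1 [164.3 164.3 164.3]
tube top 44 [449.6 272.7  57.9] [436.7 258.8  54.1] [464.9 287.4  62. ]
top red top y extent [-29.5 -22.   73.1  83.7]
525 13 [148.8 163.9 172.6]
530 64 [139.8 161.7 170. ]
535 13 [160.8 166.3 167.7]
540 8 [141.4 143.2 149.9]
545 32 [134.6 140.6 144.9]
550 36 [133.8 140.1 146.6]
555 32 [133.9 140.9 147.4]
560 30 [134.5 139.3 146.4]
565 70 [134.4 148.  166.6]
570 6 [142.8 160.7 166.7]
tube top 23 [450.7 275.4  60.7] [436.7 260.5  55.2] [462.5 288.7  66.1]
```

Emit:
move_arm --deltas "0 0 -1 0 0 -0.1365; 0 0 -1 0 0 -0.1365; 0 0 -1 0 0 -0.1365; 2.5 4.7 0 0 0 0; 2.5 4.7 0 0 0 0; 2.5 4.7 0 0 0 0; 2.5 4.7 0 0 0 0; 2.5 4.7 0 0 0 0; 2.5 4.7 0 0 0 0; 2.5 4.7 0 0 0 0" --grip 0

```text
clock: 2.05
position: [412.8, 261.9, 261.7]
ee_rot: [1.0, 0.023, 0.0, -0.0]
contact_force: [-0.0, 0.7, 0.8]
gripper_width: -0.1
```

```bash
cat >> h.py <<'E'
def delta(x,y,z,yaw=2.6):
    s=telemetry.read_state(); r=R.from_quat(s["ee_rot"]); p=np.array(s["position"])
    T=R.from_euler('z',yaw,degrees=True)*R.from_euler('x',180,degrees=True)
    print("t",round(s["clock"],2),"pos",p.round(1),"F",np.round(s["contact_force"],1),"w",round(s["gripper_width"],1),"d_tool cm",(r.inv().apply(np.array([x,y,z])-p)/10).round(2),"rot",(r.inv()*T).as_rotvec().round(3))
E
python3 -c "
from h import *
delta(551,26.5,200)"
```

```text
t 2.05 pos [412.8 261.9 261.7] F [-0.   0.7  0.8] w -0.1 d_tool cm [12.71 24.16  6.17] rot [-0.001 -0.001  0.001]
```

Emit:
move_arm --deltas "2.1 4 0 0 0 0; 2.1 4 0 0 0 0; 2.1 4 0 0 0 0; 2.1 4 0 0 0 0; 2.1 4 1 0 0 0; 2.1 4 2 0 0 0; 0 0 3 0 0 0; 0 0 0 0 0 0"

```text
clock: 3.05
position: [547.6, 28.5, 199.1]
ee_rot: [1.0, 0.022, -0.003, 0.001]
contact_force: [-0.1, 0.1, 0.3]
gripper_width: 0.2
```

```bash
python3 - <<'E'
from h import *
delta(551,26.5,148)
im=eyes.get_image("scene"); cv2.imwrite("pics/s1.png",cv2.resize(im["pixels"][120:270,210:410],(800,600),interpolation=cv2.INTER_CUBIC))
E
```

```text
t 3.05 pos [547.6  28.5 199.1] F [-0.1  0.1  0.3] w 0.2 d_tool cm [0.36 0.21 5.11] rot [ 0.001  0.006 -0.001]
```

View pics/s1.png

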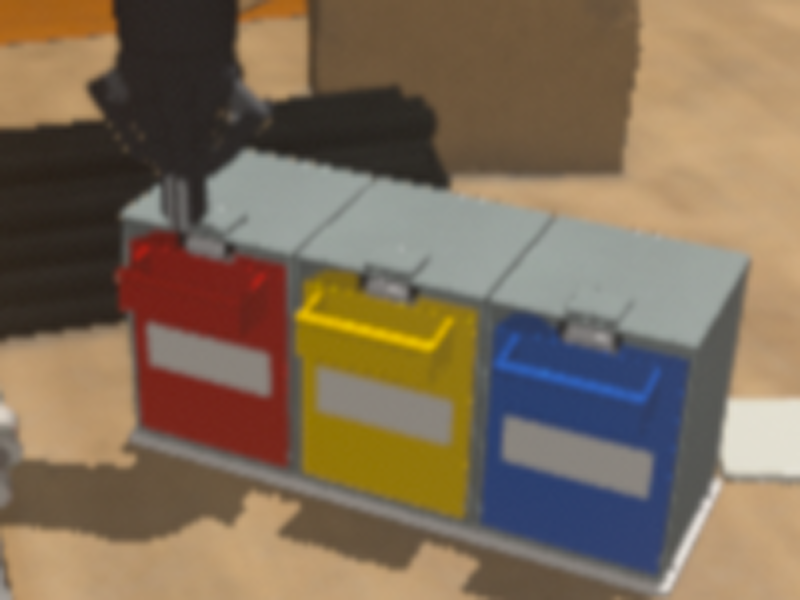

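The closed fingers hang over the red trough, with their tip at about (180,222) in the crop, and the bins are still shut. Next I centre the fingers and lower them into the slot.

Emit:
move_arm --deltas "0.3 0.2 0 0 0.005 0; 0 0 1.5 0 0 0; 0 0 1.5 0 0 0; 0 0 1 0 0 0; 0 0 1 0 0 0; 0 0 0 0 0 0; 0 0 0 0 0 0"

```text
clock: 3.98
position: [552.7, 27.6, 151.6]
ee_rot: [1.0, 0.023, 0.003, -0.0]
contact_force: [0.3, -0.8, -0.2]
gripper_width: 0.2
```

```bash
python3 - <<'E'
from h import *
delta(551,26.5,148)
im=eyes.get_image("scene"); cv2.imwrite("pics/s2.png",cv2.resize(im["pixels"][120:270,210:410],(800,600),interpolation=cv2.INTER_CUBIC))
# tool path following the bin: tool pose fixed in bin frame; deltas in tool frame
hx,hz=573.7-0,24.
def pose(th,p0=(551.5,148.)):
    dx,dz=p0[0]-hx,p0[1]-hz; c,s=np.cos(th),np.sin(th)
    return np.array([hx+dx*c-dz*s, hz+dx*s+dz*c])
ths=[0,.06,.12,.18,.25,.32,.39,.46,.53,.60,.64]
for a,b in zip(ths,ths[1:]):
    d=pose(b)-pose(a); up=np.array([-np.sin(a),np.cos(a)]); bk=np.array([np.cos(a),np.sin(a)])
    print(b,"x,z tool cm",(d@bk/10).round(2),(-d@up/10).round(2),"pos",pose(b).round(1))
E
```

```text
t 3.98 pos [552.7  27.6 151.6] F [ 0.3 -0.8 -0.2] w 0.2 d_tool cm [-0.18  0.1   0.35] rot [ 0.    -0.006  0.   ]
0.06 x,z tool cm -0.74 0.16 pos [544.1 146.4]
0.12 x,z tool cm -0.74 0.16 pos [536.8 144.5]
0.18 x,z tool cm -0.74 0.16 pos [529.7 142. ]
0.25 x,z tool cm -0.86 0.19 pos [521.5 138.7]
0.32 x,z tool cm -0.86 0.19 pos [513.6 134.7]
0.39 x,z tool cm -0.86 0.19 pos [506.  130.2]
0.46 x,z tool cm -0.86 0.19 pos [498.8 125.3]
0.53 x,z tool cm -0.86 0.19 pos [491.9 119.8]
0.6 x,z tool cm -0.86 0.19 pos [485.4 113.8]
0.64 x,z tool cm -0.49 0.1 pos [481.8 110.2]
```

View pics/s2.png

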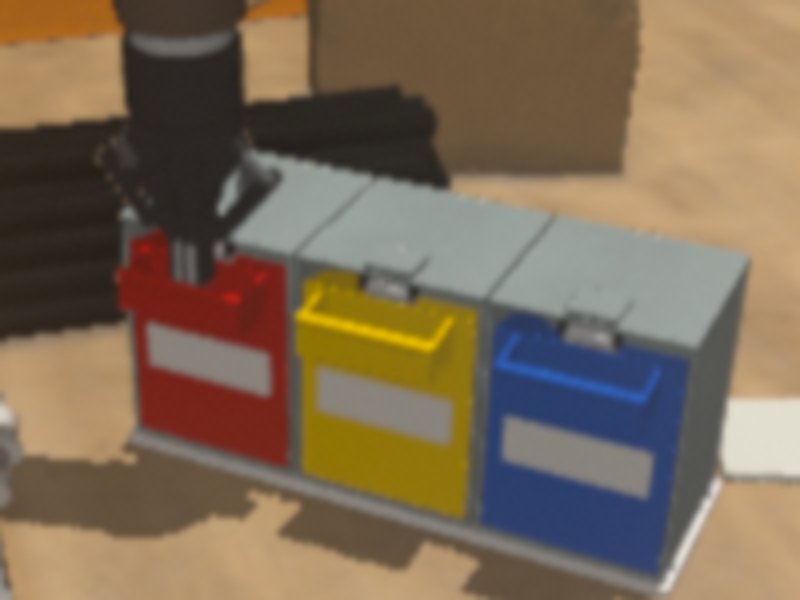

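Emit:
move_arm --deltas "-0.4 0 0.3 0 0 0; -0.4 0 0 0 0 0; -0.4 0 0.1 0 0.03 0; -0.4 0 0.1 0 0.03 0; 0 0 0 0 0 0"

```text
clock: 4.65
position: [535.3, 26.6, 146.2]
ee_rot: [0.999, 0.023, 0.032, -0.001]
contact_force: [0.4, 0.2, 0.4]
gripper_width: 0.3
```

```bash
python3 - <<'E'
from h import *
delta(544,27,146)
im=eyes.get_image("scene"); cv2.imwrite("pics/s3.png",cv2.resize(im["pixels"][120:270,210:410],(800,600),interpolation=cv2.INTER_CUBIC))
E
```

```text
t 4.65 pos [535.3  26.6 146.2] F [0.4 0.2 0.4] w 0.3 d_tool cm [0.87 0.   0.08] rot [ 0.    -0.064  0.001]
```

View pics/s3.png

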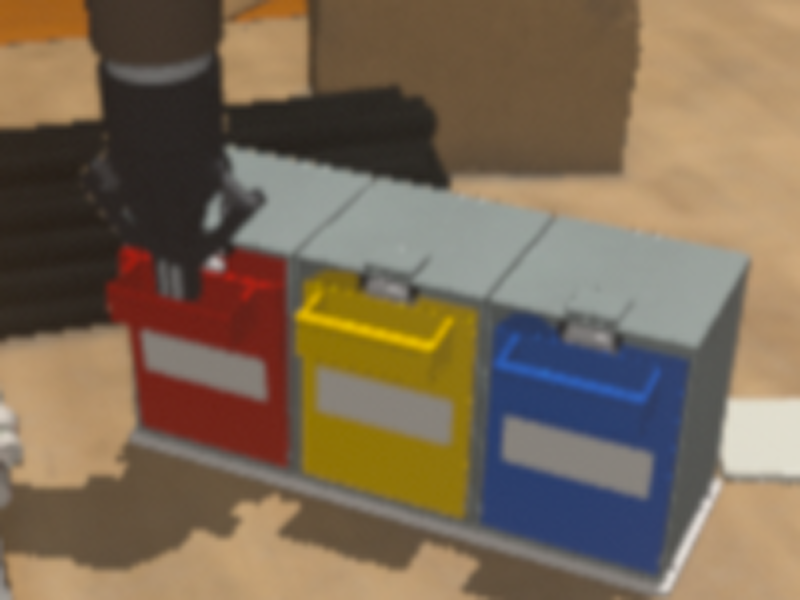

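The red bin has popped ajar: the trough has shifted toward the lower left. I go on along the arc, turning the tool with the bin.

Emit:
move_arm --deltas "-0.75 0 0.16 0 0.06 0; -0.75 0 0.16 0 0.06 0; -0.86 0 0.19 0 0.07 0; -0.86 0 0.19 0 0.07 0; -0.86 0 0.19 0 0.07 0; -0.86 0 0.19 0 0.07 0; -0.86 0 0.19 0 0.07 0; -0.6 0 0.12 0 0.05 0; 0 0 0 0 0 0; 0 0 0 0 0 0"

```text
clock: 5.95
position: [469.7, 24.6, 176.6]
ee_rot: [0.969, 0.017, 0.245, 0.014]
contact_force: [1.1, -0.7, -0.6]
gripper_width: -0.4
```

```bash
python3 - <<'E'
from h import *
delta(485,27,114)
im=eyes.get_image("scene"); cv2.imwrite("pics/s4.png",cv2.resize(im["pixels"][120:270,210:410],(800,600),interpolation=cv2.INTER_CUBIC))
E
```

```text
t 5.95 pos [469.7  24.6 176.6] F [ 1.1 -0.7 -0.6] w -0.4 d_tool cm [-1.62 -0.42  6.22] rot [ 0.04  -0.495 -0.011]
```

View pics/s4.png

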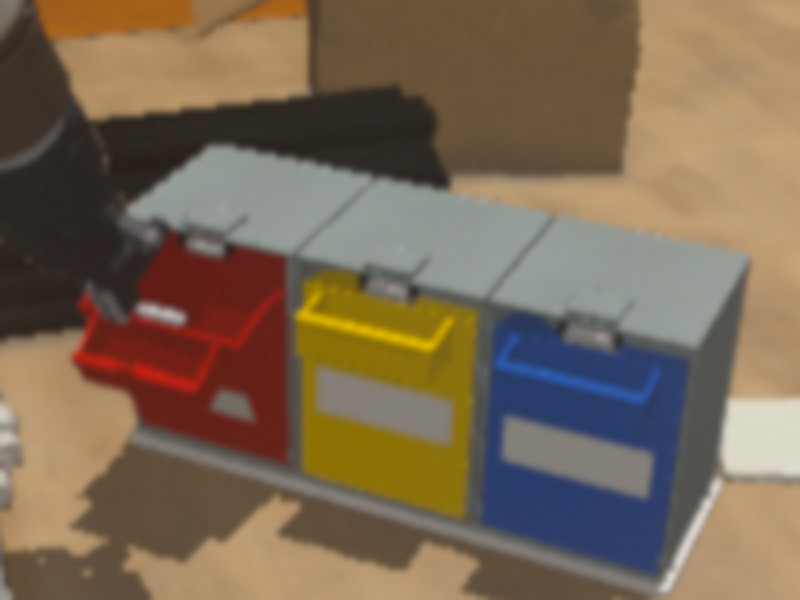

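The bin stands tipped forward, with its rim running from about (75,350) to (200,385) in the crop. The arm left the commanded path at the end, at z 177 instead of about 114. I check the joints and measure the tilt.

```bash
python3 - <<'E'
from h import *
s=telemetry.read_state(); print(np.round(s["joints"],3))
for n in ["scene","top"]:
    im=eyes.get_image(n); W=cloud(im); hsv=cv2.cvtColor(im["pixels"],cv2.COLOR_BGR2HSV)
    cv2.imwrite(f"pics/{n}5.png",im["pixels"])
    s=(W[...,0]>430)&(W[...,0]<590)&(abs(W[...,1]-24)<75)&(W[...,2]>40)&((hsv[...,0]>170)|(hsv[...,0]<9))&(hsv[...,1]>120)
    P=W[s]
    for x in range(440,590,8):
        q=P[(P[:,0]>=x)&(P[:,0]<x+8)&(abs(P[:,1]-22)<40)]
        if len(q): print(n,x,len(q),np.percentile(q[:,2],[5,50,95]).round(1))
    for t in ["red_bin_rim","red_bin_pull"]: print(t,[(np.round(o["point"]).tolist(),round(o["p"],2)) for o in eyes.boxes_of(im,t)])
E
```

```text
[ 0.275 -0.033 -1.068  1.188 -0.161  0.183]
scene 448 1 [189.7 189.7 189.7]
scene 456 3 [178.5 179.3 182.6]
scene 464 65 [123.  127.2 131.8]
scene 472 76 [110.  118.1 129.6]
scene 480 31 [102.7 107.  110.9]
scene 488 1 [113.5 113.5 113.5]
scene 496 96 [112.5 116.4 148. ]
scene 504 161 [115.9 128.5 146.2]
scene 512 45 [119.8 122.2 127.9]
scene 520 3 [101.9 104.2 107.4]
scene 528 4 [95.9 97.  98.3]
scene 544 11 [56.3 59.6 63.6]
scene 552 50 [40.5 45.7 52.4]
scene 560 4 [ 40.3  40.8 153.1]
scene 568 4 [172.1 172.2 175. ]
scene 576 1 [174.5 174.5 174.5]
red_bin_rim [([554.0, 25.0, 119.0], 0.76)]
red_bin_pull [([550.0, 22.0, 116.0], 0.68)]
top 440 4 [246.6 278.3 308.8]
top 448 4 [233.5 237.7 246.8]
top 456 4 [221.4 226.7 229.9]
top 464 3 [127.  193.6 194.7]
top 472 7 [106.1 111.7 183.7]
top 480 23 [100.5 106.4 116.8]
top 488 64 [103.5 111.5 146.6]
top 496 52 [106.7 116.5 140.9]
top 504 23 [117.3 124.3 131.6]
top 512 39 [105.9 112.9 118.5]
top 520 34 [ 92.7 100.1 108.5]
top 528 33 [79.2 87.8 95.8]
top 536 33 [67.8 74.6 83. ]
top 544 35 [53.2 63.7 68.7]
top 552 33 [41.5 48.9 55.8]
top 560 10 [41.6 43.1 44. ]
top 584 1 [40.6 40.6 40.6]
red_bin_rim [([547.0, 31.0, 81.0], 0.56), ([497.0, -456.0, 45.0], 0.29)]
red_bin_pull [([549.0, 33.0, 82.0], 0.85)]
```

View pics/top5.png

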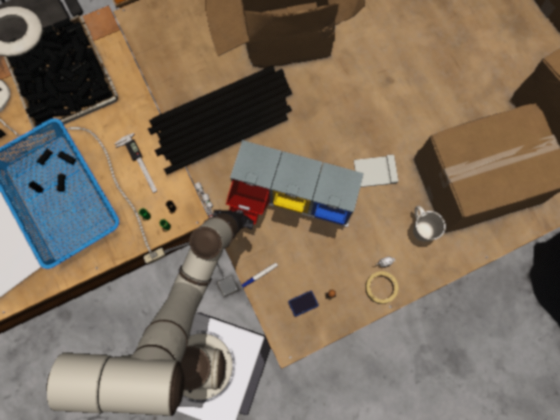

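Emit:
move_arm --deltas "0 0 -0.5 0.01 -0.1 0; 0 0 -0.5 0.01 -0.1 0"

```text
clock: 6.55
position: [484.9, 4.3, 194.2]
ee_rot: [0.976, 0.008, 0.216, 0.03]
contact_force: [0.9, -1.9, -0.1]
gripper_width: 0.2
```

```bash
python3 - <<'E'
from h import *
delta(449.5,273.5,160); print(np.round(telemetry.read_state()["joints"],3))
E
```

```text
t 6.55 pos [484.9   4.3 194.2] F [ 0.9 -1.9 -0.1] w 0.2 d_tool cm [ -3.91 -27.08   0.12] rot [ 0.07  -0.434 -0.029]
[ 0.424 -0.014 -0.884  0.631 -0.39   0.611]
```

Emit:
move_arm --deltas "0 0 0 0 0 0; 0 0 0 0 0 0"

```text
clock: 6.8
position: [485.5, 4.7, 194.4]
ee_rot: [0.976, 0.009, 0.218, 0.031]
contact_force: [-0.7, -0.5, -0.3]
gripper_width: -0.1
```

```bash
python3 - <<'E'
from h import *
delta(449.5,273.5,160); print(np.round(telemetry.read_state()["joints"],3))
E
```

```text
t 6.8 pos [485.5   4.7 194.4] F [-0.7 -0.5 -0.3] w -0.1 d_tool cm [ -3.9  -27.05   0.08] rot [ 0.071 -0.437 -0.027]
[ 0.422 -0.014 -0.889  0.646 -0.384  0.601]
```

Emit:
move_arm --deltas "-0.3 0 -1 0.018 -0.109 -0.007; -0.3 0 -1 0.018 -0.109 -0.007; -0.3 0 -1 0.018 -0.109 -0.007; -0.3 0 -1 0.018 -0.109 -0.007; 0 0 0 0 0 0; 0 0 0 0 0 0" --grip 5.5

```text
clock: 7.55
position: [464.0, 2.0, 228.0]
ee_rot: [1.0, 0.019, 0.009, 0.004]
contact_force: [0.9, 0.6, 0.7]
gripper_width: 55.1
```

```bash
python3 - <<'E'
from h import *
delta(449.5,273.5,120); print(np.round(telemetry.read_state()["joints"],3))
im=eyes.get_image("scene"); cv2.imwrite("pics/s6.png",im["pixels"])
E
```

```text
t 7.55 pos [464.   2. 228.] F [0.9 0.6 0.7] w 55.1 d_tool cm [ -0.59 -27.27  10.58] rot [ 0.008 -0.017 -0.007]
[ 0.365  0.101 -0.39   0.015 -1.066  1.237]
```

View pics/s6.png

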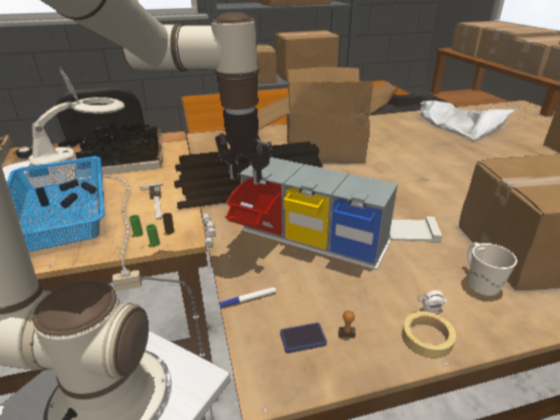

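The red bin stays open at (255,205) with the gripper above it and clear. Next I move over to the tube.

Emit:
move_arm --deltas "-0.1 -3.9 0.4 0.002 -0.004 -0.002; -0.1 -3.9 0.4 0.002 -0.004 -0.002; -0.1 -3.9 1 0.002 -0.004 -0.002; -0.1 -3.9 1.5 0.002 -0.004 -0.002; -0.1 -3.9 2 0 0 0; -0.1 -3.9 2.5 0 0 0; 0 -3.9 2.5 0 0 0; 0 0 0 0 0 0; 0 0 0 0 0 0"

```text
clock: 8.72
position: [446.9, 275.2, 126.1]
ee_rot: [1.0, 0.024, 0.001, -0.001]
contact_force: [0.3, 0.3, -1.0]
gripper_width: 55.2
```

```bash
python3 - <<'E'
from h import *
delta(449.8,274,13)
im=eyes.get_image("scene"); t=eyes.get_image("top")
f=lambda x:cv2.resize(x,(400,400),interpolation=cv2.INTER_CUBIC)
cv2.imwrite("pics/s7.png",np.hstack([f(im["pixels"][160:270,110:220]),f(t["pixels"][150:250,120:220])]))
E
```

```text
t 8.72 pos [446.9 275.2 126.1] F [ 0.3  0.3 -1. ] w 55.2 d_tool cm [ 0.26  0.15 11.31] rot [-0.001 -0.002  0.003]
```

View pics/s7.png

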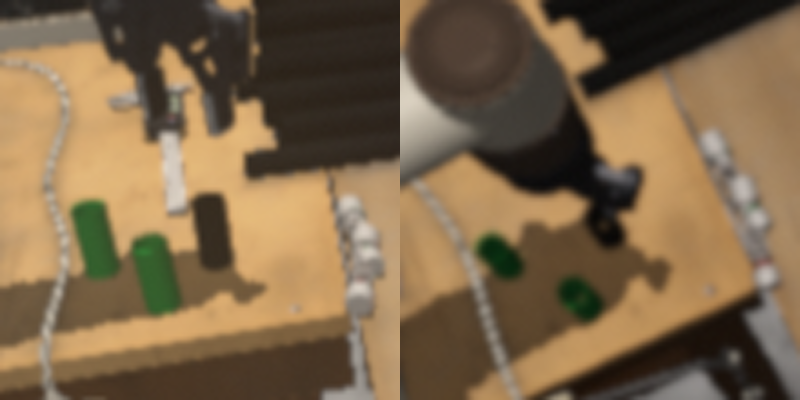

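The black tube stands at (212,230) in the left half, below the open fingers at (165,130) and (215,125), with the two green tubes well to the side. I lower the gripper.

Emit:
move_arm --deltas "0.25 0.15 2 0 0 0; 0 0 2.5 0 0 0; 0 0 2.5 0 0 0; 0 0 2 0 0 0; 0 0 1.4 0 0 0; 0 0 0.8 0 0 0; 0 0 0 0 0 0; 0 0 0 0 0 0"

```text
clock: 9.82
position: [450.8, 275.3, 14.8]
ee_rot: [1.0, 0.024, 0.002, -0.002]
contact_force: [-0.0, -1.4, 0.8]
gripper_width: 55.2
```

```bash
python3 - <<'E'
from h import *
delta(449.8,274,13)
im=eyes.get_image("scene"); t=eyes.get_image("top")
f=lambda x:cv2.resize(x,(400,400),interpolation=cv2.INTER_CUBIC)
cv2.imwrite("pics/s8.png",np.hstack([f(im["pixels"][170:250,120:200]),f(t["pixels"][150:250,120:220])]))
E
```

```text
t 9.82 pos [450.8 275.3  14.8] F [-0.  -1.4  0.8] w 55.2 d_tool cm [-0.1   0.12  0.18] rot [-0.004 -0.003  0.003]
```

View pics/s8.png

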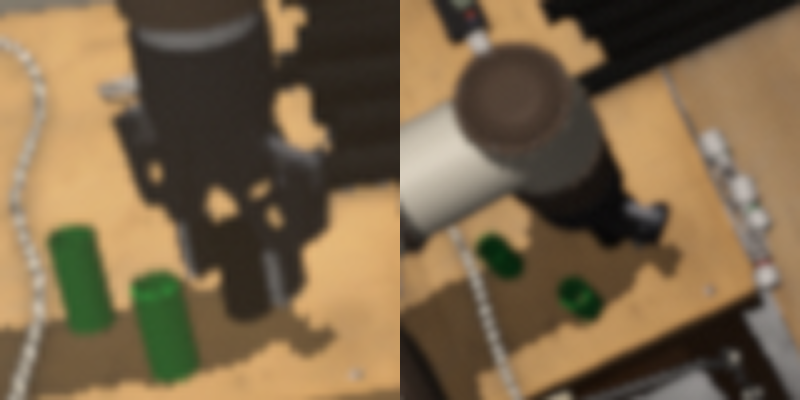

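The tube at (245,275) in the left half stands between the two fingers. I close them.

Emit:
move_arm --deltas "0 0 0 0 0 0; 0 0 0 0 0 0; 0 0 0 0 0 0; 0 0 0 0 0 0; 0 0 0 0 0 0; 0 0 0 0 0 0" --grip 2

```text
clock: 10.68
position: [450.5, 275.0, 14.5]
ee_rot: [1.0, 0.024, 0.001, -0.001]
contact_force: [-1.8, -0.8, 6.4]
gripper_width: 25.7
```

Emit:
move_arm --deltas "0 0 -1 0 0 0; 0 0 -2 0 0 0; 0 0 -3 0 0 0; 0 0 -4 0 0 0; 0 0 -4 0 0 0; 0 0 -4 0 0 0; 0 0 -2 0 0 0; 0 0 0 0 0 0"

```text
clock: 11.68
position: [450.4, 274.9, 215.9]
ee_rot: [1.0, 0.024, 0.002, -0.003]
contact_force: [-0.4, -1.7, -1.0]
gripper_width: 25.8
```

```bash
python3 - <<'E'
from h import *
delta(531,25.5,215)
im=eyes.get_image("scene")
cv2.imwrite("pics/s9.png",cv2.resize(im["pixels"][110:250,110:297],(800,600),interpolation=cv2.INTER_CUBIC))
E
```

```text
t 11.68 pos [450.4 274.9 215.9] F [-0.4 -1.7 -1. ] w 25.8 d_tool cm [ 6.86e+00  2.53e+01 -2.00e-02] rot [-0.006 -0.005  0.002]
```

View pics/s9.png

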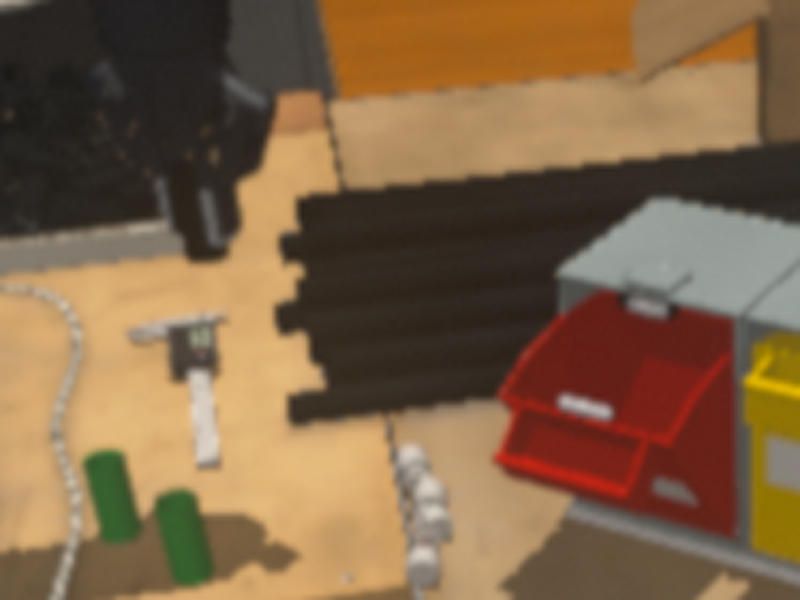

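The tube is held in the gripper at (200,220), and the red bin stands open at (620,400) with its inside in view. I carry the tube over the mouth, with z at about 216.

Emit:
move_arm --deltas "0.8 3.1 0 0 0 0; 0.8 3.1 0 0 0 0; 0.8 3.1 0 0 0 0; 0.8 3.1 0 0 0 0; 0.8 3.1 0 0 0 0; 0.8 3.1 0 0 0 0; 0.8 3.1 0 0 0 0; 0.8 3.1 0 0 0 0; 0 0 0 0 0 0; 0 0 0 0 0 0"

```text
clock: 12.98
position: [525.1, 29.8, 212.4]
ee_rot: [1.0, 0.024, -0.0, -0.001]
contact_force: [-0.2, 1.4, -0.0]
gripper_width: 25.5
```

```bash
python3 - <<'E'
from h import *
delta(529,25.5,135)
for n in ["scene","top"]:
    im=eyes.get_image(n); W=cloud(im); hsv=cv2.cvtColor(im["pixels"],cv2.COLOR_BGR2HSV)
    s=(W[...,0]>430)&(W[...,0]<590)&(abs(W[...,1]-24)<75)&(W[...,2]>40)&((hsv[...,0]>170)|(hsv[...,0]<9))&(hsv[...,1]>120)
    P=W[s]
    for x in range(448,530,6):
        q=P[(P[:,0]>=x)&(P[:,0]<x+6)&(abs(P[:,1]-22)<40)]
        if len(q): print(n,x,len(q),np.percentile(q[:,2],[5,50,95]).round(1))
    if n=="scene":cv2.imwrite("pics/s10.png",cv2.resize(im["pixels"][110:250,200:387],(800,600),interpolation=cv2.INTER_CUBIC))
E
```

```text
t 12.97 pos [525.1  29.8 212.4] F [-0.2  1.4 -0. ] w 25.5 d_tool cm [0.37 0.46 7.74] rot [-0.002  0.     0.002]
scene 454 59 [110.  114.  116.9]
scene 460 39 [101.9 114.8 117.5]
scene 466 21 [ 96.9  99.7 103.2]
scene 478 7 [100.6 102.7 104.3]
scene 484 98 [100.2 104.6 138.5]
scene 490 105 [103.5 109.4 136.8]
scene 496 91 [106.8 112.5 123.9]
scene 502 23 [111.1 112.9 115.7]
scene 508 8 [199.4 202.4 203.9]
scene 514 5 [ 94.3 199.8 202.4]
scene 520 4 [ 90.1 145.4 200.5]
top 454 33 [112.6 117.  125.1]
top 460 36 [108.4 116.6 124.2]
top 466 27 [101.4 105.9 112.8]
top 472 40 [ 93.8  99.7 105. ]
top 478 47 [ 92.1 100.3 107.3]
top 484 73 [ 97.  107.1 146.8]
top 490 52 [100.6 110.3 137.6]
top 496 20 [121.6 127.2 132.3]
top 502 25 [112.4 118.1 124.8]
top 508 40 [103.2 112.2 225.3]
top 514 38 [ 95.8 103.2 264.4]
top 520 29 [86.6 91.8 99.9]
top 526 30 [78.9 85.4 88.7]
```

View pics/s10.png

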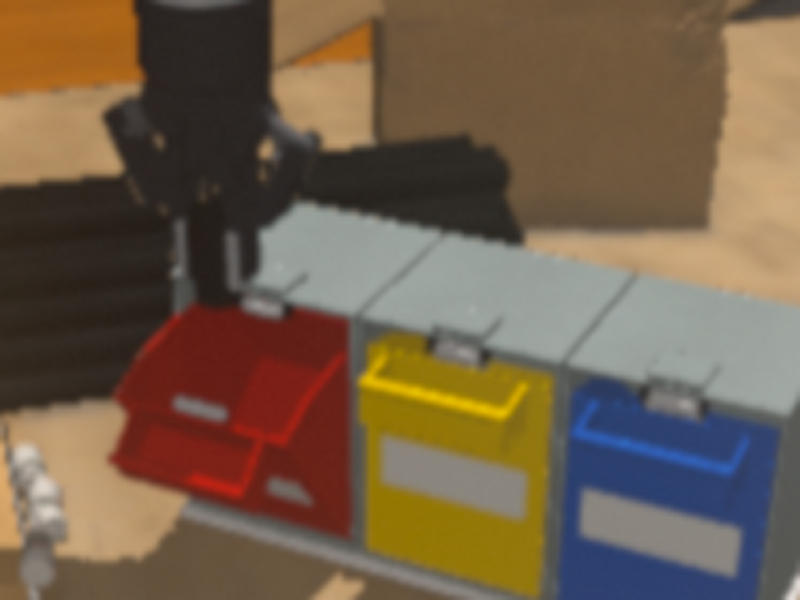

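The bin is fully open: its rim bead is at x≈459, z≈115 and its mouth edge at about (490, 138), as expected. I lower the tube into the mouth.

Emit:
move_arm --deltas "0.4 0.4 0.5 0 0 0; 0 0 1.5 0 0 0; 0 0 2 0 0 0; 0 0 2 0 0 0; 0 0 1.5 0 0 0; 0 0 0.3 0 0 0; 0 0 0 0 0 0; 0 0 0 0 0 0"

```text
clock: 14.08
position: [530.6, 26.3, 136.4]
ee_rot: [1.0, 0.024, 0.002, -0.002]
contact_force: [0.4, 0.3, 0.1]
gripper_width: 25.9
```

```bash
python3 - <<'E'
from h import *
delta(529,25.5,135)
im=eyes.get_image("scene"); t=eyes.get_image("top")
f=lambda x:cv2.resize(x,(400,400),interpolation=cv2.INTER_CUBIC)
cv2.imwrite("pics/s11.png",np.hstack([f(im["pixels"][130:250,210:330]),f(t["pixels"][130:230,210:310])]))
E
```

```text
t 14.07 pos [530.6  26.3 136.4] F [0.4 0.3 0.1] w 25.9 d_tool cm [-0.16  0.07  0.14] rot [-0.003 -0.004  0.003]
```

View pics/s11.png

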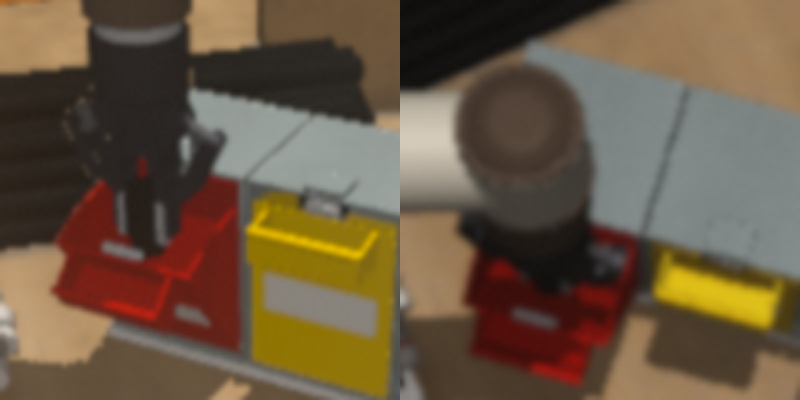

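The tube's lower end, at (150,240) in the left half, is inside the bin's mouth, with no contact. I open partly, then rise.

Emit:
move_arm --deltas "0 0 0 0 0 0; 0 0 0 0 0 0; 0 0 0 0 0 0; 0 0 0 0 0 0; 0 0 0 0 0 0; 0 0 0 0 0 0" --grip 4.5

```text
clock: 14.92
position: [530.0, 26.1, 135.6]
ee_rot: [1.0, 0.024, 0.001, -0.001]
contact_force: [0.0, -0.1, 0.6]
gripper_width: 45.0
```

Emit:
move_arm --deltas "0 0 -1.5 0 0 0; 0 0 -2.5 0 0 0; 0 0 -2.5 0 0 0; -1 0 -2.5 0 0 0; -3 0 -1 0 0 0; -3 0 0 0 0 0; -3 0 0 0 0 0; 0 0 0 0 0 0; 0 0 0 0 0 0" --grip 4.5

```text
clock: 16.05
position: [430.7, 21.3, 236.5]
ee_rot: [1.0, 0.024, 0.002, -0.002]
contact_force: [-0.4, 0.1, -0.2]
gripper_width: 45.0
```

```bash
python3 - <<'E'
from h import *
delta(440,25,240)
im=eyes.get_image("scene"); t=eyes.get_image("top")
f=lambda x:cv2.resize(x,(400,400),interpolation=cv2.INTER_CUBIC)
cv2.imwrite("pics/s12.png",np.hstack([f(im["pixels"][130:250,210:330]),f(t["pixels"][130:230,210:310])]))
W=cloud(t)
px=t["pixels"].astype(int).max(-1)
s=(W[...,0]>490)&(W[...,0]<575)&(abs(W[...,1]-26)<55)&(W[...,2]<150)&(px<45); print(s.sum(),np.median(W[s],0).round(1) if s.any() else "")
print([(np.round(o["point"]).tolist(),round(o["p"],2)) for o in eyes.boxes_of(t,"tube")])
E
```

```text
t 16.05 pos [430.7  21.3 236.5] F [-0.4  0.1 -0.2] w 45.0 d_tool cm [ 0.95 -0.33 -0.35] rot [-0.003 -0.004  0.003]
0 
[]
```

View pics/s12.png

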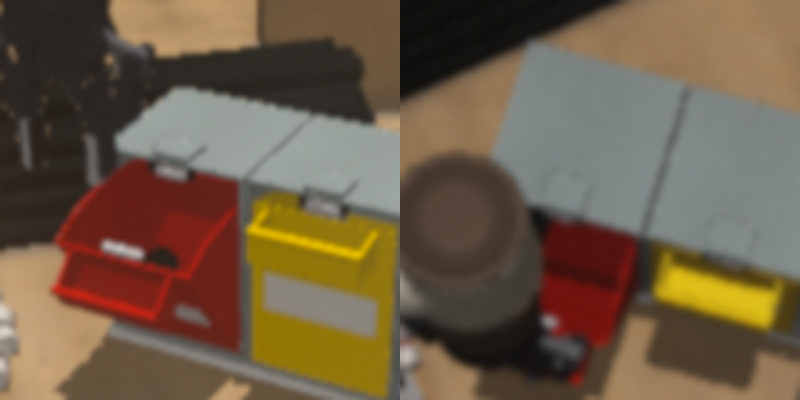

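The tube's black end shows inside the bin at (162,258) in the left half, and the fingers are empty. I measure where the tube lies in the bin's frame.

```bash
python3 - <<'E'
from h import *
im=eyes.get_image("scene"); W=cloud(im); px=im["pixels"].astype(int).max(-1)
s=np.zeros(px.shape,bool); s[200:214,250:268]=True; s&=(px<60)
P=W[s]; th=0.62; hx,hy,hz=573.7,27.3,24
x=P[:,0]-hx; z=P[:,2]-hz; c,sn=np.cos(th),np.sin(th)
bx=x*c+z*sn-53; bz=-x*sn+z*c+5
print(s.sum(),np.median(P,0).round(1),"bin frame x,z",np.percentile(bx,[10,50,90]).round(1),np.percentile(bz,[10,50,90]).round(1),"y",np.percentile(P[:,1],[10,50,90]).round(1))
E
```

```text
26 [601.7  59.   71.2] bin frame x,z [-8.4 -3.7  0.4] [21.1 27.8 31.7] y [52.4 59.  66.9]
```

The tube lies inside: it is near x −4, y +32 and z below 28 mm in the bin frame. Next I bring the closed fingers in front of the rim.

Emit:
move_arm --deltas "0.3 0 2 0 0 0; 0 0 3 0 0 0; 0 0 3 0 0 0; 0 0 3 0 0 0; 0 0 2 0 0 0; 0 0 0.5 0 0 0; 0 0 0 0 0 0; 0 0 0 0 0 0" --grip 0

```text
clock: 17.25
position: [434.0, 21.8, 101.2]
ee_rot: [1.0, 0.024, 0.002, -0.002]
contact_force: [-0.6, -0.4, 0.4]
gripper_width: 0.4
```

```bash
python3 - <<'E'
from h import *
delta(442,22,101); print(np.round(telemetry.read_state()["joints"],2))
im=eyes.get_image("scene"); 
cv2.imwrite("pics/s13.png",cv2.resize(im["pixels"][110:250,190:377],(800,600),interpolation=cv2.INTER_CUBIC))
hx,hz=573.7,24; prev=None
for th in [.62,.55,.48,.41,.34,.27,.20,.13,.08,.03,0,-.03]:
    c,s=np.cos(th),np.sin(th); b=np.array([hx-(40*c+138*s)-15, hz+138*c-40*s-12])
    print(th,b.round(1),(b-prev).round(1) if prev is not None else ""); prev=b
E
```

```text
t 17.25 pos [434.   21.8 101.2] F [-0.6 -0.4  0.4] w 0.4 d_tool cm [0.8  0.02 0.02] rot [-0.003 -0.004  0.003]
[ 0.43  0.22 -0.62 -0.   -0.73  1.19]
0.62 [446.  101.1] 
0.55 [452.5 108.7] [6.5 7.7]
0.48 [459.5 115.9] [7.  7.2]
0.41 [467.  122.6] [7.5 6.7]
0.34 [475.  128.8] [8.  6.1]
0.27 [483.3 134.3] [8.4 5.6]
0.2 [492.1 139.3] [8.7 5. ]
0.13 [501.1 143.7] [9.1 4.3]
0.08 [507.8 146.4] [6.7 2.7]
0.03 [514.6 148.7] [6.8 2.4]
0 [518.7 150. ] [4.1 1.3]
-0.03 [522.9 151.1] [4.2 1.1]
```

View pics/s13.png

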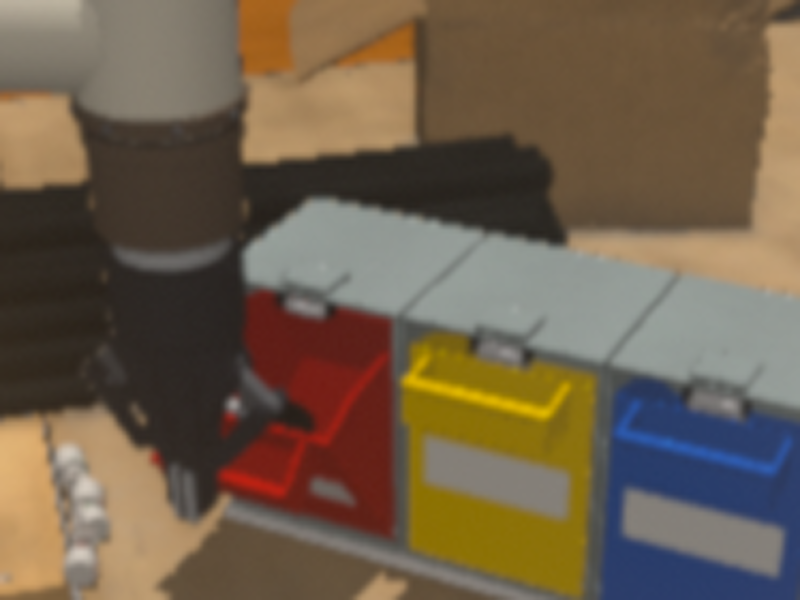

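The closed fingers at (185,490) stand in front of the red rim. I push along the arc, rising with it.

Emit:
move_arm --deltas "0.6 0 0 0 0 0; 0.6 0 0 0 0 0; 0.65 0 -0.75 0 0 0; 0.7 0 -0.7 0 0 0; 0.75 0 -0.65 0 0 0; 0.8 0 -0.6 0 0 0; 0.85 0 -0.55 0 0 0; 0.85 0 -0.5 0 0 0; 0 0 0 0 0 0"

```text
clock: 18.42
position: [492.4, 24.5, 138.4]
ee_rot: [1.0, 0.024, 0.002, -0.002]
contact_force: [0.0, 0.1, -0.4]
gripper_width: 0.1
```

```bash
python3 - <<'E'
from h import *
delta(518.7,25,150)
im=eyes.get_image("scene"); 
cv2.imwrite("pics/s14.png",cv2.resize(im["pixels"][110:250,190:377],(800,600),interpolation=cv2.INTER_CUBIC))
E
```

```text
t 18.43 pos [492.4  24.5 138.4] F [ 0.   0.1 -0.4] w 0.1 d_tool cm [ 2.64  0.08 -1.15] rot [-0.003 -0.004  0.002]
```

View pics/s14.png

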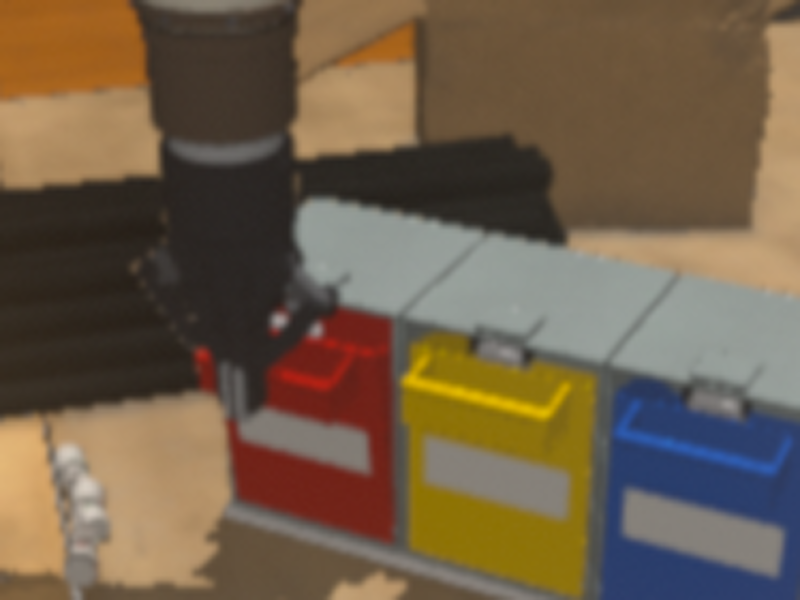

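The bin is nearly shut, ahead of the fingers at (235,400). I push it home.

Emit:
move_arm --deltas "0.8 0 -0.45 0 0 0; 0.7 0 -0.35 0 0 0; 0.5 0 -0.2 0 0 0; 0.3 0 -0.1 0 0 0; 0.2 0 0 0 0 0; 0 0 0 0 0 0"

```text
clock: 19.23
position: [516.5, 25.4, 149.1]
ee_rot: [1.0, 0.024, 0.001, -0.001]
contact_force: [-0.9, -0.5, 0.4]
gripper_width: -0.0
```

Emit:
move_arm --deltas "0.2 0 -0.03 0 0 0; 0.2 0 -0.03 0 0 0; 0 0 0 0 0 0"

```text
clock: 19.6
position: [518.4, 25.4, 149.4]
ee_rot: [1.0, 0.024, -0.001, -0.001]
contact_force: [-3.8, 1.5, 2.5]
gripper_width: 0.1
```

```bash
python3 - <<'E'
from h import *
delta(518.7,25,150)
im=eyes.get_image("scene"); 
cv2.imwrite("pics/s15.png",cv2.resize(im["pixels"][110:250,190:377],(800,600),interpolation=cv2.INTER_CUBIC))
E
```

```text
t 19.6 pos [518.4  25.4 149.4] F [-3.8  1.5  2.5] w 0.1 d_tool cm [ 0.03  0.04 -0.06] rot [-0.002  0.002  0.002]
```

View pics/s15.png

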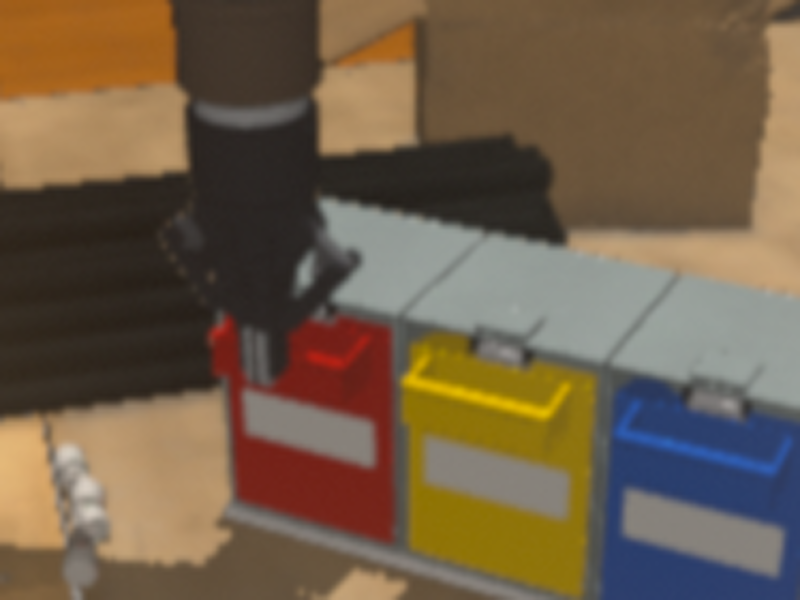

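Contact force is now 4 N. I press further in small steps.

Emit:
move_arm --deltas "0.2 0 -0.02 0 0 0; 0.2 0 -0.02 0 0 0; 0 0 0 0 0 0"

```text
clock: 20.02
position: [518.6, 25.3, 149.3]
ee_rot: [1.0, 0.023, -0.005, -0.001]
contact_force: [-14.0, 3.9, 8.2]
gripper_width: 0.3
```

```bash
python3 - <<'E'
from h import *
delta(518.7,25,150)
E
```

```text
t 20.02 pos [518.6  25.3 149.3] F [-14.    3.9   8.2] w 0.3 d_tool cm [ 0.01  0.03 -0.07] rot [-0.002  0.01   0.001]
```

14 N with no more travel, and the fingers' front face is at x≈529.6, the same as the shut rim measured at the start, so the bin is home. I back off and check.

Emit:
move_arm --deltas "-0.6 0 0 0 0 0; -1 0 0 0 0 0; -2 0 0 0 0 0; -3 0 -1 0 0 0; -3 0 -2 0 0 0; -1 -4 -3 0 0 0; 0 -5 -3 0 0 0; 0 -5 -2 0 0 0; 0 -5 0 0 0 0; 0 -5 0 0 0 0; 0 0 0 0 0 0; 0 0 0 0 0 0"

```text
clock: 21.52
position: [406.2, 260.0, 260.3]
ee_rot: [1.0, 0.024, 0.001, -0.001]
contact_force: [0.2, 0.1, 0.1]
gripper_width: 0.1
```

```bash
python3 - <<'E'
from h import *
delta(449,273,250)
for n in ["scene","top"]:
    im=eyes.get_image(n); W=cloud(im); hsv=cv2.cvtColor(im["pixels"],cv2.COLOR_BGR2HSV)
    i0=dict(np.load(f"{n}0.npz")); W0=cloud(i0); h0=cv2.cvtColor(i0["pixels"],cv2.COLOR_BGR2HSV)
    for tag,w,h in [("now",W,hsv),("start",W0,h0)]:
        H=h[...,0]
        for c,(lo,hi) in {"red":(170,9),"yellow":(18,35),"blue":(105,125)}.items():
            hm=((H>=lo)|(H<=hi)) if lo>hi else (H>=lo)&(H<=hi)
            s=(w[...,0]>480)&(w[...,0]<550)&(w[...,1]>-310)&(w[...,1]<95)&(w[...,2]>125)&hm&(h[...,1]>120)&(h[...,2]>50)
            print(n,tag,c,s.sum(),np.median(w[s],0).round(1))
    if n=="scene":
        f=lambda x:cv2.resize(x[140:270,225:460],(800,300),interpolation=cv2.INTER_CUBIC); cv2.imwrite("pics/s16.png",np.vstack([f(im["pixels"]),f(i0["pixels"])]))
    print("counter",[(np.round(o["point"]).tolist(),round(o["p"],2)) for o in eyes.boxes_of(im,"counter")])
E
```

```text
t 21.52 pos [406.2 260.  260.3] F [0.2 0.1 0.1] w 0.1 d_tool cm [ 4.33 -1.09  1.04] rot [-0.002 -0.002  0.003]
scene now red 351 [532.4  19.3 151.5]
scene now yellow 386 [ 538.1 -110.4  151.3]
scene now blue 442 [ 544.2 -241.1  151.7]
scene start red 355 [532.4  20.1 151.7]
scene start yellow 391 [ 538.3 -110.4  151.3]
scene start blue 444 [ 544.  -241.4  151.8]
counter [([496.0, -460.0, 31.0], 0.58)]
top now red 177 [534.1  30.2 153.1]
top now yellow 131 [ 538.6 -102.2  163. ]
top now blue 99 [ 544.3 -235.5  164.1]
top start red 181 [534.2  28.9 153.6]
top start yellow 129 [ 538.7 -102.3  163.2]
top start blue 101 [ 544.6 -236.5  164. ]
counter [([499.0, -454.0, 44.0], 0.54)]
```

View pics/s16.png

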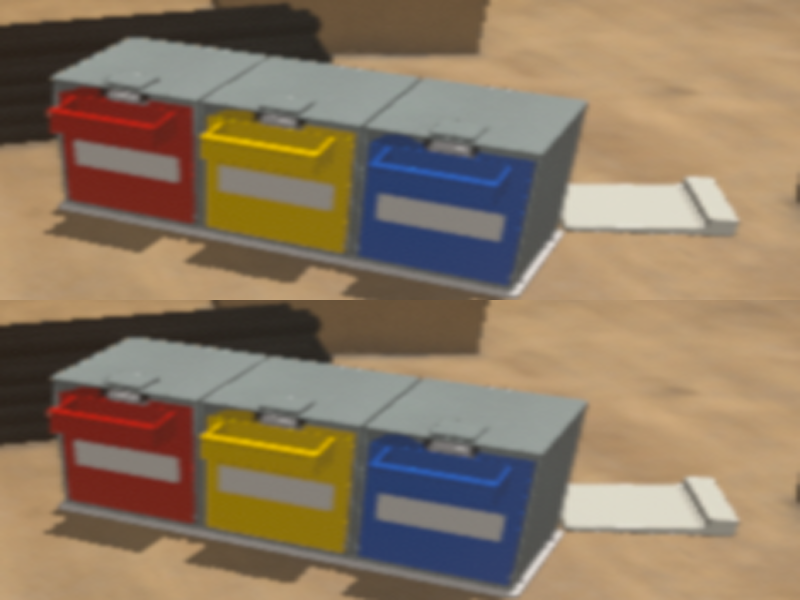

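The picture now (top) and at the start (bottom) match. The red rim is at x 532.4 in both, the yellow and blue bins are unchanged, the counter is in place and the robot is clear of everything. I hand the job in.

```bash
python3 -c "
from h import *
print(arm.job_done())"
```

```text
the job is handed in; nothing more can be done
None
```

The failed tube is in the red bin, the bin is pushed home, and the job is handed in at about 22 s of the 66 s allowed. I tipped the bin open by its finger pull, dropped the black tube in, and pushed the bin shut by its rim until the force reached 14 N with no more travel.

**Last checks:**
- **Red bin:** its rim measures the same as at the start, x 532.4 mm in the scene view and within 0.1 mm in the top view.
- **Yellow and blue bins:** unchanged to within 0.3 mm in x.
- **Tally counter:** the networks' readings agree with the start to within about 4 mm, which is their own error.
- **Gripper:** empty and touching nothing; the force reading was about 0.2 N.
- **Tube:** before closing I saw it lying in the bin, let go, about 32 mm off centre sideways. It cannot be seen now that the bin is shut.

**What went wrong or disagreed:**
- **Opening:** near the end of the pull the arm ran into joint limits. The tool left its commanded path and rose out of the slot. The bin still ended on its stop, and I measured it fully open before the drop.
- **Tube detection:** just after the drop the tube network found nothing in the top view, where the arm hid part of the bin, so I relied on the scene view's depth reading.

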